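Hold the belt tensioner back for a belt change

ROBOT

A 6-joint arm with a two-finger parallel gripper is mounted at the origin on a cart in front of the work surface, level with it; the furniture and walls round the work are solid. World frame = base frame: x ahead of the robot, y to its left, z up, the work surface at z = 0. Lengths are in m, angles in degrees, forces in N, time in s.
With the tool pointing down it reaches from about 0.4 to 0.825 m from the base axis. Payload 7 kg.
Tool frame: the origin (TCP) lies midway between the tips of the shut fingers; the grasp point (between the pads) lies 19 mm behind it; z points along the fingers, y is the line along which they close (so a half turn about z gives the same grasp; the last joint's range is limited). The gripper opens to 88 mm and grips with 3 to 60 N. Pads are 19 mm wide; open, the fingers measure 130 mm over their backs; the gripper's body (78 mm by 193 mm) begins 47 mm behind the grasp point.
Start: joints at [-53.337, 20.546, 0.682, 0, -70.136, -16.507], TCP at [0.233, -0.634, 0.227] pointing down, gripper open.
Joint ranges: [-176.03, 176.03], [-82.01, 121.73], [-58.28, 71.71], [-173.87, 95.51], [-174.79, -0.11], [-173.66, 173.66]. Speed limits (degrees/s): [136.94, 136.94, 172.46, 180, 180, 180].

INTERFACE

Orientations are given as [roll, pitch, yaw] about the fixed x, y, z axes, in that order (R = Rz(yaw) Ry(pitch) Rx(roll)).
In Python, from plant import ctrl gives the robot as it stands. The module is installed in compiled form; this text tells all that it offers.
- The arm moves only by the tool send_rows, never from a script. Its argument "plan" is a list that holds one entry, the list of rows, each a list of 6 numbers: the shift along the tool's x, y, z in cm, then the turn, a rotation vector about the tool's x, y, z in degrees. A call has 1 to 8 rows; each row is the pose to reach, as a shift and turn from the pose commanded when the call began, along the tool's axes at that moment; what a row does not reach only later rows make up. A row lasts 1/12 s, in which the tool goes at most 41.7 mm and 7.16 degrees, less where a joint would pass 70% of its speed; a pose out of reach is approached as far as the arm can. A call with a gripper value outside its range is refused whole. "fingers" is the opening, from 0 (shut) to 1 (fully open), set as the call begins (left out, the last holds). The fingers move at their own pace and stop on an object; the grip force is fixed at half the most. Time passes only in rows, so rows that repeat a pose let the fingers close. It gives the time, the measured TCP pose, the force, the opening and the grip force at its end, in the units of the state.
- ctrl.get_obs(): the state, without advancing time (a new reading comes with each control period).
- ctrl.snapshot(name): name is "side" or "top" or "wrist"; returns a dict with "img" (384x512x3 uint8, red, green, blue), "K" (3x3 intrinsics, pixels), "pose" (4x4, takes a point from camera to world coordinates). Camera axes: x right, y down, z forward; pixel columns grow to the right and rows downward; lengths in m; the calibration is good to about 2 mm. The wrist camera is an equidistant fisheye: a pixel r from the principal point sees the ray r / f radians off the axis. A picture is of the moment at which its call begins. There is no depth.
- ctrl.close_job(): hands the job in; it is judged then, once.
The state is a dict: "clock": time; "joint_pos": joint angles; "qvel": joint speeds; "tau": joint torques, N m; "tool_pos": TCP position; "orientation": TCP orientation; "force": force on the tool from outside, world axes, zero at the start; "moment": the same for the moment, N m; "opening": finger opening in m; "gripper_force": force on a finger pad.
Only numpy, scipy, OpenCV 4.12 (cv2) and the standard library are available. Lean on these libraries where they do the work, as an engineer would, in place of code of your own. Each camera call takes 0.05 s, during which the arm holds its last target. There are 200 camera calls.

TASK

Get the belt tensioner on the bench ready for a new belt: take the guard plate by its bar and flip it all the way over onto its rest, so that its ribbed inner face lies upwards. Then push the sprung idler arm back by its roller until the pawl clicks in behind the tooth, and hold it clearly beyond that point but short of its end stop, so that your gripper and not the pawl carries the spring. Finish while holding the arm there, and leave the things lying round it alone.

Things in the scene. Friction and masses are not known exactly. Their poses are not given: they have to be found in the camera images.
- tensioner_base: Grey base plate, fixed, 240 x 230 x 12 mm, turned up to 0.3 rad; origin on the bench top, x away from the robot, y left, z up. In its frame (mm): vertical arm pivot at x 45, y 0; guard hinge axis along x at y 105, z 75, its brackets 82 high at x -123 and 13; catch post 69 high at x -125, y -12; rest post 70 high at x -55, y 205; fixed pulley 52 high at x 65, y 62.
- guard (a joint): Guard angle (rad): 0 closed, flat over the roller, outer face up; 3.12 flipped over to the left (+y), flat on its rest, ribbed inner face up. The free edge swings up and over. Stiff hinge (0.25 N m) that stays where it is left; starts at 0 to 0.4. The guard is a bare sheet 150 mm along the hinge, reaching 125 mm from it, 3 mm thick, ribs to 6.5 mm off its mid-plane, 0.22 kg.
- guard_bar (a point): Middle of the guard's handle, a round steel bar 12 mm thick, parallel to the hinge axis and 170 mm from it, in the sheet's plane, between side rods 100 mm apart; open slot of 39 mm between bar and sheet. Gripped across, it turns in the grip as the guard swings. In the base frame at guard angle a (mm): x -55, y = 105 - 170 cos a, z = 75 + 170 sin a.
- tensioner_pivot (a joint): Idler arm angle (rad): 0 at rest against the spring's stop, growing as the roller is pushed towards -y of the base (counter-clockwise from above). The pawl clicks in at about 0.50 and then stops the arm from going back below 0.49; hard end stop at 0.85. The spring gives 0.84 N m at 0 and 1.3 N m at 0.65 (6.5 to 10 N at the roller).
- idler_arm: Steel arm with the roller, on the pivot; origin on the pivot axis at bench height, its -x axis points along the arm to the roller. Flat bar 24 mm wide, z 18 to 32 mm; on its tail a single ratchet tooth.
- roller_top (a point): Middle of the roller's top face, 62 mm above the bench (axle head 3 mm higher). Black roller, 34 mm diameter, z 33 to 62 mm, 130 mm from the pivot, part of idler_arm; the closed guard covers it. In the base frame at arm angle b (mm): x = 45 - 130 cos(b - 0.3), y = -130 sin(b - 0.3).
- pawl (a joint): Brass sprung pawl behind the arm's tail: 0 when fully in, up to 0.010 m when the tooth lifts it; springs back to 0 at the click.
- tape_measure: Tape measure, 56 x 84 x 26 mm, loose to the right of the base; leave alone. Origin under its middle.
- eyelet_box: Small carton, 52 x 76 x 39 mm, loose to the right of the base; leave alone. Origin under its middle.
- tin: Round flat tin, 70 mm across, 24 mm high, loose in front of the base; leave alone. Origin under its middle.

How it is judged (in metres and radians):
On the way, in this order (a step that is already met when the one before it is completed fails the run):
1. the guard is flipped fully over onto its rest (value of joint guard above 2.9 rad), for 0.2 s.
2. the idler arm is past its click, the pawl in behind the tooth (value of joint tensioner_pivot above 0.52 rad and value of joint pawl below 0.003 m), for 0.2 s.
At the end, for the whole second after the job is handed in: The guard lies flipped over (joint above 2.9), and the fingers hold the idler arm with more than 3 N between 0.54 and 0.81, off the pawl (which holds at about 0.49) and short of the end stop (0.85), with the pawl fully in (below 0.003 m) (value of joint guard above 2.9 rad and value of joint tensioner_pivot between 0.54 and 0.81 rad and value of joint pawl below 0.003 m and contact force between the fingers and idler_arm above 3 N); the arm keeps its last pose, push and grip.
It fails at once if the tape measure is pushed away (distance of tape_measure from where it was at the start of the episode above 0.03 m).
It fails at once if the small carton is pushed away (distance of eyelet_box from where it was at the start of the episode above 0.03 m).
It fails at once if the tin is pushed away (distance of tin from where it was at the start of the episode above 0.03 m).
It also fails if it takes over 51 s, if anything falls off the work surface, if the arm or the gripper's body presses on something with over 40 N, if the wrist force passes 120 N, or if a joint passes its speed limit or range.

## Working session

There is one attempt and no reset: what is moved stays moved. The work goes in short steps, Python scripts to look and compute and a tool call to move; the robot and the scene stay as the last step left them, time stands still between calls to the robot, and variables do not carry over. Pictures are saved under pics/ and viewed, at most 10 in all, crops included, and the job is handed in when it is done.

Besides the shell and the picture viewer there is one more tool, called after "Call:" as name([rows], argument=value, ...), one row to a line, values as JSON. send_rows: Moves the arm, as the interface text tells. Its arguments: {"type":"object","properties":{"plan":{"type":"array","items":{"type":"array","items":{"type":"array","items":{"type":"number"}}}},"fingers":{"type":"number"}},"required":["plan"]}

```bash
mkdir -p pics; cat > h.py <<'E'
import numpy as np,cv2
from plant import ctrl
from scipy.spatial.transform import Rotation as R
def snap(n,f):
    s=ctrl.snapshot(n);cv2.imwrite('pics/'+f,s['img'][:,:,::-1]);np.savez('pics/'+f[:-4],K=s['K'],pose=s['pose']);return s
def proj(f,P):
    d=np.load('pics/'+f+'.npz');P=np.atleast_2d(P);T=np.linalg.inv(d['pose']);c=P@T[:3,:3].T+T[:3,3];u=c@d['K'].T;return u[:,:2]/u[:,2:]
def back(f,uv,z):
    d=np.load('pics/'+f+'.npz');r=d['pose'][:3,:3]@np.linalg.solve(d['K'],[*uv,1]);o=d['pose'][:3,3];return o+r*(z-o[2])/r[2]
E
python3 - <<'E'
from h import *
a=snap('top','top0.png');b=snap('side','side0.png')
i=np.hstack([a['img'],b['img']])[:,:,::-1]
for n,s in(('a',a),('b',b)): cv2.imwrite(f'pics/{n}.png',cv2.resize(s['img'][:,:,::-1],(800,600),interpolation=cv2.INTER_CUBIC))
print(a['K'],a['pose'],b['pose'],ctrl.get_obs())
E
```

```text
[[370.58716012   0.         254.76592934]
 [  0.         370.58716012 193.03041418]
 [  0.           0.           1.        ]] [[-0.01047714 -0.99436415  0.10549961  0.44071265]
 [-0.9996266   0.01307811  0.0239923  -0.07819959]
 [-0.02523682 -0.10520885 -0.99412987  0.93338863]
 [ 0.          0.          0.          1.        ]] [[ 9.99961958e-01  5.13283937e-03 -7.05235824e-03  5.33699737e-01]
 [ 8.70574141e-03 -6.37385901e-01  7.70495570e-01 -7.43187995e-01]
 [-5.40243719e-04 -7.70527655e-01 -6.37406339e-01  6.44103687e-01]
 [ 0.00000000e+00  0.00000000e+00  0.00000000e+00  1.00000000e+00]] {'clock': 0.1, 'joint_pos': array([-5.33382025e+01,  2.05865564e+01,  6.41068656e-01, -1.72797467e-02,
       -7.01373589e+01, -1.65071155e+01]), 'qvel': array([ 0.00663871,  0.05911507,  0.17532038, -0.04038994, -0.01613664,
        0.08958173]), 'tau': array([ 4.44035140e-04, -5.84162164e+01,  2.93753707e+01,  7.01552868e+00,
        1.01687363e-02, -7.44219960e-05]), 'tool_pos': array([ 0.23240422, -0.63327322,  0.22574211]), 'orientation': array([ 1.79915952e+02, -7.96602166e-03, -1.59851195e+02]), 'force': array([-0.13086176,  0.79687539,  1.057616  ]), 'moment': array([-0.00048052, -0.00912301, -0.01947203]), 'gripper_force': 0.0, 'opening': 0.08772173325444658}
```

View pics/a.png

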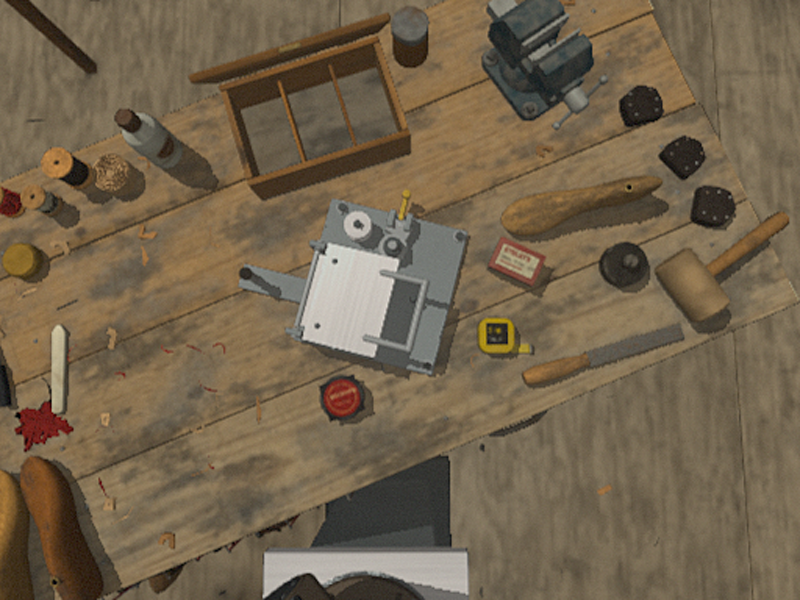

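View pics/b.png

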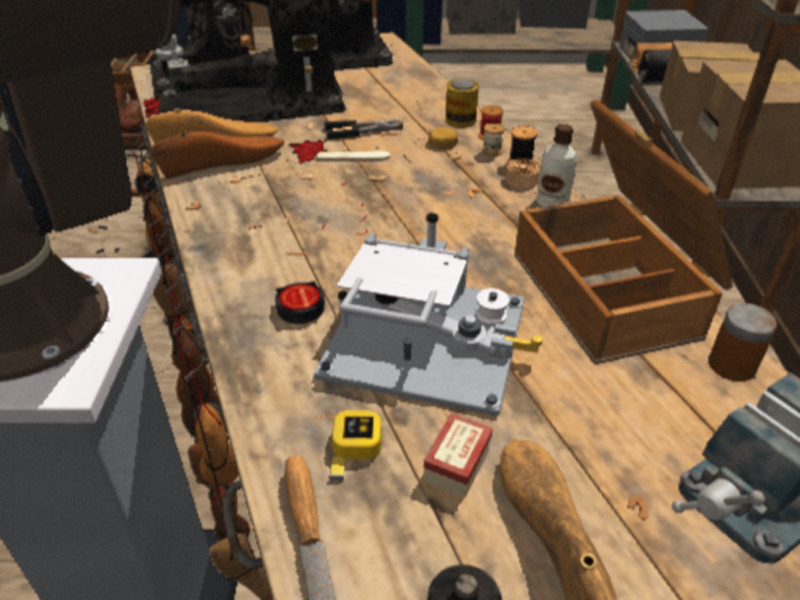

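The top view (800×600) shows the base corners at (333,201), (468,232) and (435,373), the pulley at (357,225), the rest post at (245,273), and the bar from (425,280) to (407,347). In the side view the pulley is at (492,297), the rest post at (432,217), and the bar from (345,312) to (446,322). The guard is near closed and slightly raised. Next I fit the base pose and guard angle.

```bash
cat > fit.py <<'E'
from h import *
from scipy.optimize import least_squares
def b2w(p,P): 
    c,s=np.cos(p[2]),np.sin(p[2]);P=np.atleast_2d(P)/1000
    return np.c_[p[0]+c*P[:,0]-s*P[:,1],p[1]+s*P[:,0]+c*P[:,1],P[:,2]]
def bar(a,x=-55): return [x,105-170*np.cos(a),75+170*np.sin(a)]
def pts(p): return b2w(p,[[120,115,12],[120,-115,12],[-120,-115,12],[65,62,52],[-55,205,70],bar(p[3],-5),bar(p[3],-105)])
if __name__=='__main__':
    T=np.array([[333,201],[468,232],[435,373],[357,224],[245,273],[425,280],[407,347]])/1.5625
    S=np.array([[np.nan]*2,[498,408],[318,376],[492,297],[432,217],[446,322],[345,312]])/1.5625
    def f(p):
        r=np.r_[proj('top0',pts(p))-T,proj('side0',pts(p))-S].ravel();return r[~np.isnan(r)]
    s=least_squares(f,[.55,0,-.2,.1],loss='soft_l1');print(s.x);print(np.round(f(s.x).reshape(-1)*1.56,1))
    print(pts(s.x).round(3)); p=s.x; np.save('p',p)
    print('bar mid',b2w(p,bar(p[3])),'roller',b2w(p,[45-130*np.cos(.3),130*np.sin(.3),62]), b2w(p,[45-130*np.cos(.38),-130*np.sin(.38),62]),'pivot',b2w(p,[45,0,0]))
    I=cv2.imread('pics/top0.png')
    for z,uv in ((.026,(496,337)),(.039,(519,258)),(.024,(343,398))): print(back('top0',np.array(uv)/1.5625,z).round(3))
    def ov(n):
        I=cv2.resize(cv2.imread(f'pics/{n}.png'),None,fx=4,fy=4,interpolation=cv2.INTER_CUBIC)
        P=proj(n,pts(p))
        for q in P: cv2.drawMarker(I,tuple(int(v) for v in q*4),(0,0,255),0,16,1)
        c=(P.mean(0)*4).astype(int);return I[c[1]-300:c[1]+300,c[0]-330:c[0]+330]
    cv2.imwrite('pics/ov.png',cv2.resize(np.hstack([ov('top0'),ov('side0')]),(800,364),interpolation=cv2.INTER_AREA))
E
python3 fit.py
```

```text
[ 0.57736121 -0.03543028 -0.2697141   0.05545399]
[  3.2 -11.    4.8  -7.5   0.7  -4.2  -0.8   0.   -1.4   0.1  -0.9   4.8
  -0.1   3.4  10.7   6.9   1.8  -0.4  -0.2  -4.9  -0.6  -3.2 -27.    1.5
  -3.6  -2.8]
[[ 0.724  0.043  0.012]
 [ 0.662 -0.178  0.012]
 [ 0.431 -0.114  0.012]
 [ 0.657  0.007  0.052]
 [ 0.579  0.177  0.07 ]
 [ 0.555 -0.096  0.084]
 [ 0.459 -0.07   0.084]]
bar mid [[ 0.50709962 -0.0831734   0.08442235]] roller [[0.51126715 0.02270008 0.062     ]] [[ 0.49152412 -0.06172892  0.062     ]] pivot [[ 0.62073433 -0.0474208   0.        ]]
[ 0.48  -0.208  0.026]
[ 0.601 -0.246  0.039]
[0.388 0.031 0.024]
```

View pics/ov.png

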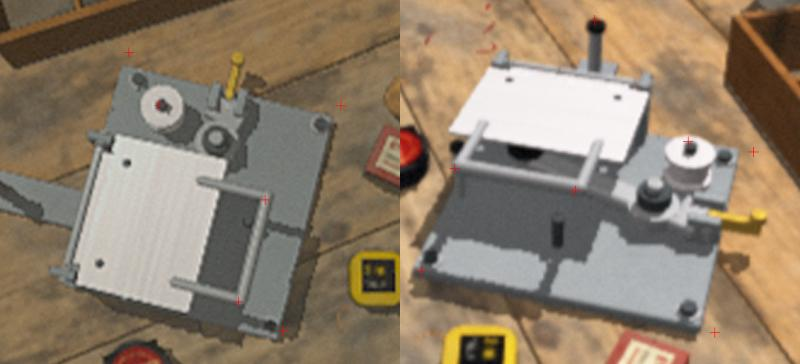

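The overlay crop shows the plate is offset in x and that I misread the bar's right end in the side view. It should be close to the model marker at crop (577,188). I refit with the plate offset left free.

```bash
sed -i 's/b2w(p,\[\[120,115,12\],\[120,-115,12\],\[-120,-115,12\]/b2w(p,[[120+p[4],115,12],[120+p[4],-115,12],[-120+p[4],-115,12]/; s/\[446,322\],\[345/[np.nan]*2,[345/; s/-.2,.1\]/-.2,.1,-15]/' fit.py; python3 fit.py; python3 - <<'E'
from fit import *
p=np.load('p.npy')
print(b2w(p,[[-125,-12,69],[-66,-68,60]]))
E
```

```text
[  0.58138118  -0.03648174  -0.25027422   0.04760222 -18.40356123]
[-0.6 -1.8  1.8 -0.8  0.4  3.6 -1.1 -2.  -0.8  0.1  0.1  1.4  2.2  0.2
  1.   3.5 -7.8 -0.9  2.1 -5.1 -0.6 -2.8 -0.  -0.3]
[[ 0.708  0.05   0.012]
 [ 0.651 -0.173  0.012]
 [ 0.419 -0.114  0.012]
 [ 0.66   0.007  0.052]
 [ 0.579  0.176  0.07 ]
 [ 0.56  -0.098  0.083]
 [ 0.464 -0.073  0.083]]
bar mid [[ 0.5120439  -0.08564823  0.08308932]] roller [[0.51416964 0.02035286 0.062     ]] [[ 0.49607153 -0.06444396  0.062     ]] pivot [[ 0.62497919 -0.04762687  0.        ]]
[ 0.48  -0.208  0.026]
[ 0.601 -0.246  0.039]
[0.388 0.031 0.024]
[[ 0.45730358 -0.01714917  0.069     ]
 [ 0.50059591 -0.08601697  0.06      ]]
```

View pics/ov.png

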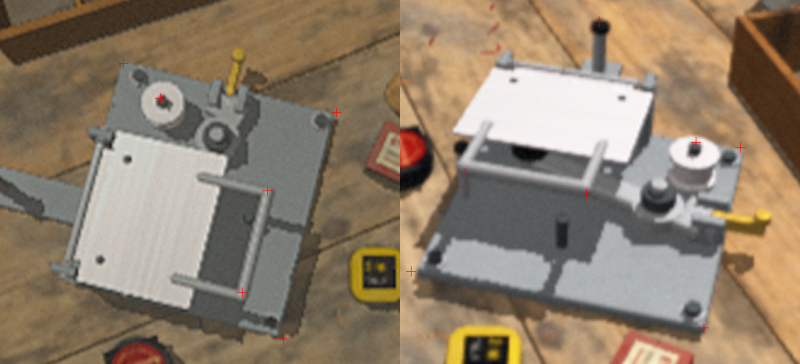

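The refit is good: residuals are about 1–3 px, and the bar middle is at (0.512, -0.086, ~0.085). Next I work out the approach move.

```bash
cat > mv.py <<'E'
from fit import *
def rel(p0,yaw0,P,yaw):  # tool-down shift (cm) and turn
    R0=R.from_euler('xyz',[180,0,yaw0],degrees=True);R1=R.from_euler('xyz',[180,0,yaw],degrees=True)
    return np.r_[R0.inv().apply(np.array(P)-p0)*100,(R0.inv()*R1).as_rotvec(degrees=True)].round(2)
E
python3 - <<'E'
from mv import *
p=np.load('p.npy'); t=b2w(p,bar(.06,-60))[0]; print(t); t[2]=.15
print(rel([.233,-.634,.227],-159.844,t,np.degrees(p[2])+180))
# black stop post: triangulate from crops
P=proj('top0',pts(p)).mean(0)*4;S=proj('side0',pts(p)).mean(0)*4
f=660*2/800
u=((P.astype(int)-[330,300])+np.array([250,215])*f)/4
v=((S.astype(int)-[330,300])+(np.array([562,220])-[400,0])*f)/4
for z in(.03,.04,.05,.06):
    a=back('top0',u,z);b=back('side0',v,z);c=(R.from_euler('z',-p[2]).apply((a-[p[0],p[1],0]))*1000).round();d=(R.from_euler('z',-p[2]).apply((b-[p[0],p[1],0]))*1000).round();print(c,d)
E
```

```text
[ 0.50722775 -0.08430008  0.08519388]
[-44.68  42.15   7.7    0.    -0.    34.5 ]
[-26. -53.  30.] [-30. -43.  30.]
[-27. -53.  40.] [-27. -53.  40.]
[-28. -53.  50.] [-25. -64.  50.]
[-29. -54.  60.] [-22. -75.  60.]
```

Call:
send_rows([
  [[-1.5, 1.4, 0.2, 0, 0, 2.5], [-4.2, 4, 0.7, 0, 0, 7], [-7, 6.6, 1.2, 0, 0, 12], [-9.8, 9.2, 1.7, 0, 0, 17], [-12.6, 11.8, 2.2, 0, 0, 22], [-15.4, 14.5, 2.6, 0, 0, 27], [-18.2, 17.2, 3.1, 0, 0, 31], [-21, 19.8, 3.6, 0, 0, 34.5]],
], fingers=0.38)

```text
clock: 0.77
tool_pos: [0.3616, -0.3735, 0.1902]
orientation: [180.0, -0.0, 165.4]
force: [1.0, 0.4, 0.3]
opening: 0.0403
gripper_force: 0.0
```

```bash
python3 - <<'E'
from mv import *
p=np.load('p.npy'); t=b2w(p,bar(.06,-60))[0]; t[2]=.15
R0=R.from_euler('xyz',[180,0,-159.844],degrees=True); c=np.array([.233,-.634,.227])+R0.apply([-.21,.198,.036]);print(c,ctrl.get_obs()['tool_pos'])
print(rel(c,165.656,t,165.656))
E
```

```text
[ 0.36191284 -0.37576468  0.191     ] [ 0.36164874 -0.37353117  0.19019623]
[-6.86 31.84  4.1   0.    0.    0.  ]
```

Call:
send_rows([
  [[-0.8, 3.9, 0.5, 0, 0, 0], [-1.7, 7.9, 1.0, 0, 0, 0], [-2.6, 12, 1.6, 0, 0, 0], [-3.5, 16, 2.1, 0, 0, 0], [-4.3, 20, 2.6, 0, 0, 0], [-5.2, 24, 3.1, 0, 0, 0], [-6, 28, 3.6, 0, 0, 0], [-6.9, 31.8, 4.1, 0, 0, 0]],
])

```text
clock: 1.43
tool_pos: [0.5073, -0.0822, 0.1494]
orientation: [180.0, -0.0, 165.7]
force: [0.9, -0.7, -0.5]
opening: 0.0333
gripper_force: 0.0
```

```bash
python3 - <<'E'
from mv import *
s=snap('wrist','w0.png');print(ctrl.get_obs()['tool_pos'],ctrl.get_obs()['opening'])
E
```

```text
[ 0.51063422 -0.07819188  0.14855996] 0.033216657911292934
```

View pics/w0.png

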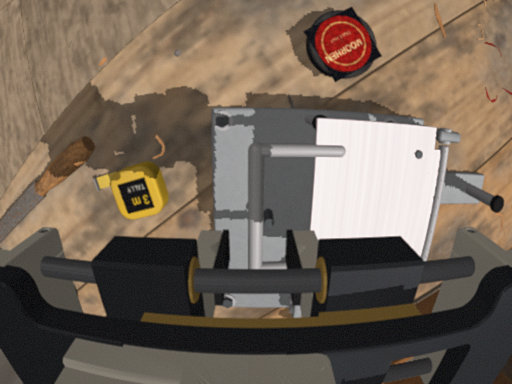

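The wrist view shows the bar at column 255, midway between the fingers at about 230 and 290. The sheet edge is at column 312. Next I lower onto the bar.

Call:
send_rows([
  [[0, 0, 0.8, 0, 0, 0], [0, 0, 2, 0, 0, 0], [0, 0, 3.2, 0, 0, 0], [0, 0, 4.4, 0, 0, 0], [0, 0, 5.6, 0, 0, 0], [0, 0, 6.8, 0, 0, 0], [0, 0, 7.8, 0, 0, 0], [0, 0, 8.2, 0, 0, 0]],
])

```text
clock: 2.15
tool_pos: [0.5057, -0.0852, 0.0658]
orientation: [-179.9, -0.1, 165.6]
force: [-0.5, 0.3, 0.2]
opening: 0.0334
gripper_force: 0.0
```

Call:
send_rows([
  [[0, 0, 0, 0, 0, 0], [0, 0, 0, 0, 0, 0], [0, 0, 0, 0, 0, 0], [0, 0, 0, 0, 0, 0], [0, 0, 0, 0, 0, 0], [0, 0, 0, 0, 0, 0]],
], fingers=0)

```text
clock: 2.65
tool_pos: [0.5077, -0.084, 0.0681]
orientation: [179.9, 0.1, 165.7]
force: [0.5, 2.7, 0.4]
opening: 0.0109
gripper_force: 30.0
```

```bash
python3 -c "
import numpy as np
a=np.linspace(.07,3.12,33);y=-17*np.cos(a);z=-17*np.sin(a)
for k in range(4):
  print([[0,round(y[j]-y[8*k],1),round(z[j]-z[8*k],1),0,0,0] for j in range(8*k+1,8*k+9)])"
```

```text
[[0, np.float64(0.2), np.float64(-1.6), 0, 0, 0], [0, np.float64(0.5), np.float64(-3.2), 0, 0, 0], [0, np.float64(1.0), np.float64(-4.7), 0, 0, 0], [0, np.float64(1.7), np.float64(-6.2), 0, 0, 0], [0, np.float64(2.4), np.float64(-7.6), 0, 0, 0], [0, np.float64(3.3), np.float64(-9.0), 0, 0, 0], [0, np.float64(4.4), np.float64(-10.2), 0, 0, 0], [0, np.float64(5.5), np.float64(-11.4), 0, 0, 0]]
[[0, np.float64(1.2), np.float64(-1.0), 0, 0, 0], [0, np.float64(2.6), np.float64(-1.9), 0, 0, 0], [0, np.float64(4.0), np.float64(-2.7), 0, 0, 0], [0, np.float64(5.5), np.float64(-3.4), 0, 0, 0], [0, np.float64(7.0), np.float64(-3.8), 0, 0, 0], [0, np.float64(8.6), np.float64(-4.2), 0, 0, 0], [0, np.float64(10.2), np.float64(-4.4), 0, 0, 0], [0, np.float64(11.9), np.float64(-4.4), 0, 0, 0]]
[[0, np.float64(1.6), np.float64(0.1), 0, 0, 0], [0, np.float64(3.2), np.float64(0.4), 0, 0, 0], [0, np.float64(4.8), np.float64(0.8), 0, 0, 0], [0, np.float64(6.3), np.float64(1.4), 0, 0, 0], [0, np.float64(7.8), np.float64(2.1), 0, 0, 0], [0, np.float64(9.1), np.float64(2.9), 0, 0, 0], [0, np.float64(10.4), np.float64(3.9), 0, 0, 0], [0, np.float64(11.6), np.float64(5.0), 0, 0, 0]]
[[0, np.float64(1.1), np.float64(1.2), 0, 0, 0], [0, np.float64(2.1), np.float64(2.5), 0, 0, 0], [0, np.float64(2.9), np.float64(3.9), 0, 0, 0], [0, np.float64(3.6), np.float64(5.3), 0, 0, 0], [0, np.float64(4.2), np.float64(6.9), 0, 0, 0], [0, np.float64(4.6), np.float64(8.4), 0, 0, 0], [0, np.float64(4.8), np.float64(10.0), 0, 0, 0], [0, np.float64(5.0), np.float64(11.6), 0, 0, 0]]
```

Call:
send_rows([
  [[0, 0.2, -1.6, 0, 0, 0], [0, 0.5, -3.2, 0, 0, 0], [0, 1, -4.7, 0, 0, 0], [0, 1.7, -6.2, 0, 0, 0], [0, 2.4, -7.6, 0, 0, 0], [0, 3.3, -9, 0, 0, 0], [0, 4.4, -10.2, 0, 0, 0], [0, 5.5, -11.4, 0, 0, 0]],
])

```text
clock: 3.32
tool_pos: [0.5221, -0.03, 0.182]
orientation: [179.9, 0.1, 165.7]
force: [10.2, 4.5, -13.5]
opening: 0.011
gripper_force: 30.0
```

Call:
send_rows([
  [[0, 1.2, -1, 0, 0, 0], [0, 2.6, -1.9, 0, 0, 0], [0, 4, -2.7, 0, 0, 0], [0, 5.5, -3.4, 0, 0, 0], [0, 7, -3.8, 0, 0, 0], [0, 8.6, -4.2, 0, 0, 0], [0, 10.2, -4.4, 0, 0, 0], [0, 11.9, -4.4, 0, 0, 0]],
])

```text
clock: 3.98
tool_pos: [0.5524, 0.0838, 0.228]
orientation: [180.0, 0.3, 165.7]
force: [6.6, -5.7, 4.7]
opening: 0.011
gripper_force: 30.0
```

```bash
python3 - <<'E'
from mv import *
o=ctrl.get_obs();p=np.load('p.npy');t=o['tool_pos']+[0,0,.019]
print(t,o['force'],o['opening'],(R.from_euler('z',-p[2]).apply(t-[p[0],p[1],0])*1000).round(1))
E
```

```text
[0.5523908  0.0838142  0.24697633] [ 6.57794811 -5.67315249  4.69094105] 0.010995656161450746 [-57.9 109.4 247. ]
```

Call:
send_rows([
  [[0, 1.6, 0.1, 0, 0, 0], [0, 3.2, 0.4, 0, 0, 0], [0, 4.8, 0.8, 0, 0, 0], [0, 6.3, 1.4, 0, 0, 0], [0, 7.8, 2.1, 0, 0, 0], [0, 9.1, 2.9, 0, 0, 0], [0, 10.4, 3.9, 0, 0, 0], [0, 11.6, 5, 0, 0, 0]],
])

```text
clock: 4.65
tool_pos: [0.5816, 0.1968, 0.1771]
orientation: [179.9, 0.3, 165.7]
force: [9.1, -4.8, 2.2]
opening: 0.0109
gripper_force: 30.0
```

Call:
send_rows([
  [[0, 1.1, 1.2, 0, 0, 0], [0, 2.1, 2.5, 0, 0, 0], [0, 2.9, 3.9, 0, 0, 0], [0, 3.6, 5.3, 0, 0, 0], [0, 4.2, 6.9, 0, 0, 0], [0, 4.6, 8.4, 0, 0, 0], [0, 4.8, 9.8, 0, 0, 0], [0, 5, 11.3, 0, 0, 0]],
])

```text
clock: 5.32
tool_pos: [0.5935, 0.2445, 0.0632]
orientation: [180.0, 0.2, 165.7]
force: [7.7, -9.1, 2.1]
opening: 0.0109
gripper_force: 30.0
```

```bash
python3 - <<'E'
from mv import *
o=ctrl.get_obs();p=np.load('p.npy');t=o['tool_pos']+[0,0,.019]
print(t,o['force'],o['opening'],(R.from_euler('z',-p[2]).apply(t-[p[0],p[1],0])*1000).round(1))
E
```

```text
[0.5934943  0.24446392 0.08221994] [ 7.69586934 -9.087763    2.14814057] 0.010938535678539836 [-57.8 275.2  82.2]
```

Call:
send_rows([
  [[0, 0, 0.2, 0, 0, 0], [0, 0, 0.4, 0, 0, 0], [0, 0, 0.4, 0, 0, 0], [0, 0, 0.4, 0, 0, 0], [0, 0, 0.4, 0, 0, 0]],
])

```text
clock: 5.73
tool_pos: [0.5931, 0.2445, 0.0606]
orientation: [180.0, 0.2, 165.7]
force: [1.6, -4.2, 8.7]
opening: 0.011
gripper_force: 30.0
```

Call:
send_rows([
  [[0, 0, 0, 0, 0, 0], [0, 0, 0, 0, 0, 0], [0, 0, 0, 0, 0, 0], [0, 0, 0, 0, 0, 0]],
], fingers=0.36)

```text
clock: 6.07
tool_pos: [0.5911, 0.2449, 0.0583]
orientation: [-180.0, -0.0, 165.7]
force: [-0.1, -0.6, -0.3]
opening: 0.0294
gripper_force: 0.0
```

Call:
send_rows([
  [[0, 0, -1, 0, 0, 0], [0, 0, -2.5, 0, 0, 0], [0, 0, -4, 0, 0, 0], [0, 0, -6, 0, 0, 0], [0, 0, -8.5, 0, 0, 0], [0, 0, -11, 0, 0, 0], [0, 0, -13.5, 0, 0, 0], [0, 0, -13.5, 0, 0, 0]],
])

```text
clock: 6.73
tool_pos: [0.5937, 0.2462, 0.2002]
orientation: [179.7, 0.4, 165.7]
force: [0.6, 0.0, 0.1]
opening: 0.0314
gripper_force: 0.0
```

```bash
python3 - <<'E'
from mv import *
s=snap('top','top1.png');snap('side','side1.png');print(ctrl.get_obs()['tool_pos'],ctrl.get_obs()['opening'])
a=cv2.imread('pics/top1.png')[90:270,130:330];b=cv2.imread('pics/side1.png')[90:270,170:370]
cv2.imwrite('pics/c1.png',cv2.resize(np.hstack([a,b]),(800,360),interpolation=cv2.INTER_CUBIC))
E
```

```text
[0.59170418 0.24545142 0.19541146] 0.031507640949495805
```

View pics/c1.png

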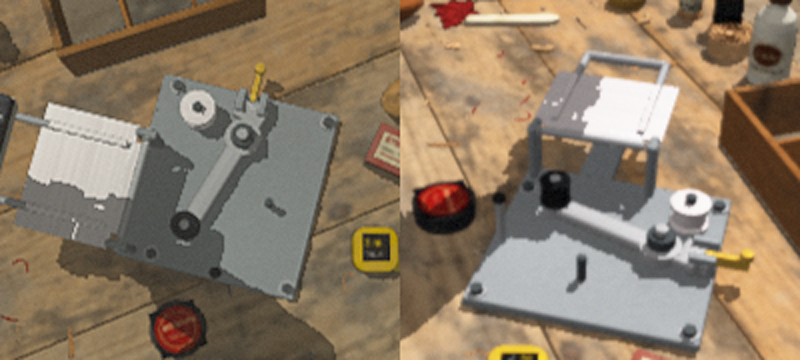

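The crops show the guard lying flat on its rest with its inner face up. The roller is exposed at top-crop (184,224), which is image (222,202).

```bash
python3 - <<'E'
from mv import *
p=np.load('p.npy');o=ctrl.get_obs();print(o['joint_pos'].round(1))
print(back('top1',(222,202),.065),back('side1',(170+155/2,90+174/2),.065))
t=b2w(p,[45-130*np.cos(.3),130*np.sin(.3),200])[0];print(t)
print(rel([.592,.245,.1955],165.66,t,165.66))
b=np.linspace(0,.68,17);B=np.c_[130*np.cos(b-.3),-130*np.sin(b-.3)]/10
for s in(0,8):
    Q=B[s:s+9]-B[s];r=R.from_euler('z',b[s]).as_matrix()[:2,:2]  # tool frame: x=-bx,y=by ; tool turned by -b about tool z
    print((Q[1:]@r.T).round(2).tolist(),np.degrees(-(b[s+1:s+9]-b[s])).round(1).tolist())
E
```

```text
[  40.    18.4   -6.6   -0.   -64.8 -144.3]
[0.51263148 0.02020759 0.065     ] [0.51351336 0.02370806 0.065     ]
[0.51416964 0.02035286 0.2       ]
[  1.98 -23.69  -0.45   0.     0.     0.  ]
[[0.15, -0.53], [0.28, -1.07], [0.39, -1.61], [0.47, -2.16], [0.53, -2.71], [0.57, -3.26], [0.58, -3.81], [0.57, -4.36]] [-2.4, -4.9, -7.3, -9.7, -12.2, -14.6, -17.0, -19.5]
[[0.15, -0.53], [0.28, -1.07], [0.39, -1.61], [0.47, -2.16], [0.53, -2.71], [0.57, -3.26], [0.58, -3.81], [0.57, -4.36]] [-2.4, -4.9, -7.3, -9.7, -12.2, -14.6, -17.0, -19.5]
```

The roller position agrees between the model, top and side views to within 1–3 mm. Next I move over it, lower and grip.

Call:
send_rows([
  [[0.2, -2, 0, 0, 0, 0], [0.5, -5.5, -0.1, 0, 0, 0], [0.8, -9, -0.2, 0, 0, 0], [1.1, -12.5, -0.2, 0, 0, 0], [1.4, -16, -0.3, 0, 0, 0], [1.6, -19.5, -0.4, 0, 0, 0], [1.8, -22.5, -0.4, 0, 0, 0], [1.9, -23.7, -0.4, 0, 0, 0]],
], fingers=0.7)

```text
clock: 7.5
tool_pos: [0.5119, 0.0172, 0.1969]
orientation: [-179.9, -0.1, 165.6]
force: [0.2, 0.3, 0.1]
opening: 0.0613
gripper_force: 0.0
```

Call:
send_rows([
  [[0, 0, 1.5, 0, 0, 0], [0, 0, 4, 0, 0, 0], [0, 0, 6.5, 0, 0, 0], [0, 0, 9, 0, 0, 0], [0, 0, 11.5, 0, 0, 0], [0, 0, 13.5, 0, 0, 0], [0, 0, 15, 0, 0, 0], [0, 0, 16, 0, 0, 0]],
])

```text
clock: 8.17
tool_pos: [0.5128, 0.0198, 0.0351]
orientation: [-179.9, -0.2, 165.6]
force: [-0.6, 0.9, -0.8]
opening: 0.0614
gripper_force: 0.0
```

Call:
send_rows([
  [[0, 0, 0, 0, 0, 0], [0, 0, 0, 0, 0, 0], [0, 0, 0, 0, 0, 0], [0, 0, 0, 0, 0, 0], [0, 0, 0, 0, 0, 0], [0, 0, 0, 0, 0, 0]],
], fingers=0)

```text
clock: 8.67
tool_pos: [0.5149, 0.0206, 0.0385]
orientation: [179.9, 0.1, 165.7]
force: [-0.1, 1.8, 2.1]
opening: 0.0311
gripper_force: 30.0
```

Call:
send_rows([
  [[0.1, -0.5, 0, 0, 0, -2.4], [0.3, -1.1, 0, 0, 0, -4.9], [0.4, -1.6, 0, 0, 0, -7.3], [0.5, -2.2, 0, 0, 0, -9.7], [0.5, -2.7, 0, 0, 0, -12.2], [0.6, -3.3, 0, 0, 0, -14.6], [0.6, -3.8, 0, 0, 0, -17], [0.6, -4.4, 0, 0, 0, -19.5]],
])

```text
clock: 9.33
tool_pos: [0.4984, -0.019, 0.0385]
orientation: [179.8, 0.2, -174.7]
force: [-3.1, 12.6, 3.9]
opening: 0.0313
gripper_force: 30.0
```

Call:
send_rows([
  [[0.1, -0.5, 0, 0, 0, -2.4], [0.3, -1.1, 0, 0, 0, -4.9], [0.4, -1.6, 0, 0, 0, -7.3], [0.5, -2.2, 0, 0, 0, -9.7], [0.5, -2.7, 0, 0, 0, -12.2], [0.6, -3.3, 0, 0, 0, -14.6], [0.6, -3.8, 0, 0, 0, -17], [0.6, -4.4, 0, 0, 0, -19.5]],
])

```text
clock: 10.0
tool_pos: [0.4958, -0.0643, 0.0384]
orientation: [179.9, 0.1, -155.2]
force: [-4.4, 12.2, 6.6]
opening: 0.0313
gripper_force: 30.0
```

Call:
send_rows([
  [[0, 0, 0, 0, 0, 0], [0, 0, 0, 0, 0, 0], [0, 0, 0, 0, 0, 0], [0, 0, 0, 0, 0, 0], [0, 0, 0, 0, 0, 0], [0, 0, 0, 0, 0, 0]],
])

```text
clock: 10.5
tool_pos: [0.4958, -0.0642, 0.0384]
orientation: [180.0, 0.1, -155.3]
force: [-4.3, 10.3, 6.8]
opening: 0.031
gripper_force: 30.0
```

```bash
python3 - <<'E'
from mv import *
o=ctrl.get_obs();p=np.load('p.npy');q=R.from_euler('z',-p[2]).apply(o['tool_pos']-[p[0],p[1],0])*1000
print(q,'b',.3+np.arctan2(-q[1],45-q[0]),np.hypot(q[1],45-q[0]),o['force'],o['opening'],o['gripper_force'])
snap('top','top2.png');snap('side','side2.png')
a=cv2.imread('pics/top2.png')[90:270,130:330];b=cv2.imread('pics/side2.png')[90:270,170:370]
cv2.imwrite('pics/c2.png',cv2.resize(np.hstack([a,b]),(800,360),interpolation=cv2.INTER_CUBIC))
E
```

```text
[-76.08137349 -48.03001033  38.40397258] b 0.6776371186709451 130.25966719832357 [-4.33669746 10.26617211  6.7911716 ] 0.030966457591831944 30.005361264869066
```

View pics/c2.png

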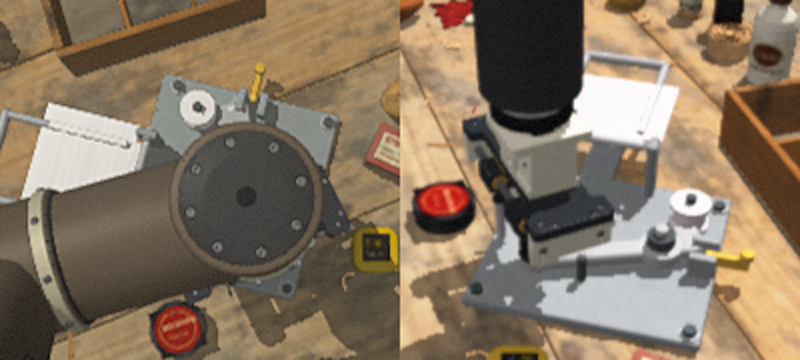

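The crops show the gripper holding the roller with the arm swung to about 0.68 rad. The guard is still flipped, and the spring load reads about 11 N, as expected.

```bash
python3 -c "
from plant import ctrl
print(ctrl.close_job())"
```

```text
the job is handed in; nothing more can be done
None
```

I handed the job in with the guard lying flipped on its rest and the gripper holding the idler arm by its roller at about 0.68 rad against roughly 11 N of spring load; I never saw the pawl click in directly, and no verdict came back.

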